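Square up the trivets in the tray corner

ROBOT

A 7-joint arm with a two-finger parallel gripper is mounted at the origin on the work surface. World frame = base frame: x ahead of the robot, y to its left, z up, the work surface at z = 0. Lengths are in m, angles in rad, forces in N, time in s.
With the tool pointing down it reaches from about 0.4 to 0.875 m from the base axis. Payload 19.3 kg.
Tool frame: the origin (TCP) lies midway between the tips of the shut fingers; the grasp point (between the pads) lies 19 mm behind it (manip.tcp_to_grasp is the distance from the TCP to the grasp point, in m); z points along the fingers, y is the line along which they close (so a half turn about z gives the same grasp; the last joint's range is limited). The gripper opens to 85 mm and grips with 20 to 120 N. Pads are 22 mm wide; open, the fingers measure 114 mm over their backs; the gripper's body (76 mm by 85 mm) begins 54 mm behind the grasp point. The pads swing forward as they close: fully open they stand 13 mm farther back than shut.
Start: joints at [1.056, 0.521, -0.036, 1.599, 0.021, 1.021, -0.113], TCP at [0.269, -0.564, 0.231] pointing down, gripper open.
Joint ranges: [-2.91, 2.91], [-0.3, 2.13], [-1.5, 1.42], [0.17, 2.43], [-1.26, 4.41], [0.16, 1.93], [-2.52, 2.52]. Speed limits (rad/s): [1.89, 1.89, 2.39, 2.39, 3.01, 3.01, 3.01].

INTERFACE

Orientations are given as a rotation vector (axis times angle).
In Python, from station import manip gives the robot as it stands.
- The arm moves only by the tool carry_out, never from a script. Its argument "targets" is text: rows parted by semicolons, each of 7 numbers parted by spaces: the shift along the world's x, y, z in cm, then the turn, a rotation vector about the world's x, y, z in rad, then the closure, from 0 (fully open) to 1 (shut). In form: x y z wx wy wz hand; .... A call has exactly 5 rows; each row shifts and turns the commanded pose from where the row before left it; what a row does not reach is not made up. A row lasts 1/12 s, in which the tool goes at most 41.7 mm and 7.16 degrees, less where a joint would pass 70% of its speed; a pose out of reach is approached as far as the arm can. A call with a gripper value outside its range is refused whole. The fingers move at their own pace and stop on an object; "grip_force" is the grip in N (left out, the last holds). Time passes only in rows, so rows that do not move let the fingers close, or fill a call up. It gives the time, the measured TCP pose, the force, the opening and the grip force at its end, in the units of the state.
- manip.observe(): the state, without advancing time (a new reading comes with each control period).
- manip.snapshot(name): name is "scene" or "side" or "wrist"; returns (picture, depth): 420x560x3 uint8, blue, green, red; 420x560 float32, m along the optical axis (not along the pixel's ray), 0 where there is no reading.
- manip.camera_model(name): a dict with "fovy" (degrees; the focal length in pixels is half the picture's height over the tangent of half this angle, whatever the lens; pixels are square), "cx", "cy" (the principal point, pixels), "position" and "rotation" of the camera in the world. Camera axes: x right, y up, looking along -z (the intrinsics and any distortion apply to the point x, -y, -z); pixel columns grow to the right and rows downward; lengths in m; the calibration is good to about 2 mm. A picture is of the moment at which its call begins: read the wrist's pose just before it. camera_model takes no time and is no camera call; for the wrist camera it gives the pose at the moment of the call.
- manip.hand_in(): hands the job in; it is judged then, once.
The state is a dict: "t": time; "joint_positions": joint angles; "joint_vel": joint speeds; "joint_torque": joint torques, N m; "eef_pos": TCP position; "ee_rot": TCP orientation; "force": force on the tool from outside, world axes, zero at the start; "torque": the same for the moment, N m; "opening": opening from 0.0 (shut) to 1.0 (fully open); "finger_force": force on a finger pad.
Only numpy, scipy, OpenCV 4.12 (cv2) and the standard library are available. Lean on these libraries where they do the work, as an engineer would, in place of code of your own. Each camera call takes 0.05 s, during which the arm holds its last target. There are 200 camera calls.

TASK

Pile the three square trivets neatly in the tray's high-walled corner: gently push the two that lie askew in the sunken bay up against both tall walls, slide the third off the ledge onto the top of them without lifting it, and finish with all three flush with one another and with both walls, then let go. Leave everything else on the dresser and on the tray where it stands.

Things in the scene. Friction and masses are not known exactly. Their poses are not given: they have to be found in the camera images.
- tray: fixed white plastic tray, 260 x 436 mm. Origin at dresser level (z = 0) under the edge of the step between its ledge and its sunken bay; x points to the tall far wall, y to the tall side wall. In its frame, mm: bay x -150..103, y 0..200, floor at z 4, with a 12 high lip at its near (-x) side; ledge x -150..103, y -230..0, top at z 30, no lip (2 above two stacked trivets).
- pile_spot (a point): point on the bay floor at the centre of the finished pile, at (33, 130, 4) mm in the tray's frame: 70 mm from the inner faces of both tall walls; axes parallel to the tray's. The walls are 6 mm thick, tops at z 52; the far one (x = 103) runs along bay and ledge, the side one (y = 200) along the bay.
- step_edge (a point): top edge of the step, at (33, 0, 30) mm in the tray's frame. From here to the finished pile a trench 60 mm wide and 26 deep stays open; a trivet slid off the ledge bridges it only if the lower two already stand at the side wall (it overbalances 70 mm past the edge).
- trivet_low: hard grey silicone trivet, a rigid flat square slab 140 x 140 x 12 mm with shallow moulded rings, 0.17 to 0.42 kg; origin at the centre of its underside, x and y parallel to its edges, z up. At the start askew on the bay floor, 11 to 24 mm off each tall wall's flush position, turned up to 0.13 rad. Friction is about 0.6 everywhere: a finger that sinks while it pushes presses the pile down and jams it; one that rises a little does not.
- trivet_mid: hard grey silicone trivet, a rigid flat square slab 140 x 140 x 12 mm with shallow moulded rings, 0.17 to 0.42 kg; origin at the centre of its underside, x and y parallel to its edges, z up. At the start askew on top of the low trivet, in the same ranges. A trivet should not be pushed with over 25 N; the whole pile squares up under 15 to 20 N.
- trivet_ledge: hard grey silicone trivet, a rigid flat square slab 140 x 140 x 12 mm with shallow moulded rings, 0.17 to 0.42 kg; origin at the centre of its underside, x and y parallel to its edges, z up. At the start flat on the ledge, turned up to 0.18 rad. The same look as the other two. It ends on top.
- spice_tin: small round steel spice tin with a dark latch, diameter 48 mm, 46 mm high, standing on the near edge of the tray's ledge; origin at the centre of its underside. Bystander.
- kettle: steel kettle, 160 mm across, 220 mm high with its handle, standing on the dresser; origin under its centre. Bystander.
- mugs: stack of three green mugs, 80 mm across, 200 mm high, handles at its +y; origin under its centre. Bystander.
- coaster: round black coaster, 90 mm across, 6 mm thick, on the dresser near the tray; origin under its centre. Bystander.
- sugar_bowl: white bowl, 100 mm across, 55 mm high, on the dresser near the tray; origin under its centre. Bystander.
- tea_box: cardboard tea box, 80 x 130 x 65 mm, on the dresser near the tray; origin under its centre. Bystander.
- spoon: steel spoon 150 mm long lying on the dresser to the left of the tray. Bystander.
Mind the look-alikes: they are no part of the job. What is shaped like the trivet_low but orange is not meant.

How it is judged:
By the outcome, as a careful person would: the job done as asked, in the order asked, and still so for the second after the job is handed in, with the robot touching nothing.
It also fails if it takes over 72 s, if anything falls off the work surface, if the arm or the gripper's body presses on something with over 40 N, if the wrist force passes 120 N, or if a joint passes its speed limit or range.

## Working session

There is one attempt and no reset: what is moved stays moved. The work goes in short steps, Python scripts to look and compute and a tool call to move; the robot and the scene stay as the last step left them, time stands still between calls to the robot, and variables do not carry over. Pictures are saved under pics/ and viewed, at most 10 in all, crops included, and the job is handed in when it is done.

Besides the shell and the picture viewer there is one more tool, called after "Call:" as name(argument=value, ...) on one line, values as JSON. carry_out: Moves the arm, as the interface text tells. Its arguments: {"type":"object","properties":{"targets":{"type":"string"},"grip_force":{"type":"number"}},"required":["targets"]}

```bash
ls; mkdir -p pics
python3 - <<'E'
from station import manip
import cv2,numpy as np
s=manip.observe();print(s)
for n in("scene","side","wrist"):
    print(n,manip.camera_model(n))
    p,d=manip.snapshot(n);np.savez(f"pics/{n}0.npz",p=p,d=d);cv2.imwrite(f"pics/{n}0.png",p);print(d.min(),d.max())
E
```

```text
pics
{'t': 0.0, 'joint_positions': array([ 1.05578117,  0.52203342, -0.03633587,  1.59999764,  0.02118512,
        1.02107985, -0.11277427]), 'joint_vel': array([ 5.93842025e-04, -1.56681251e-04,  4.08387833e-04,  1.79490112e-04,
       -2.18918845e-03,  3.82041201e-04, -1.80410392e-05]), 'joint_torque': array([ 4.75848447e-04, -9.27117562e+01,  1.97926484e+00, -3.69944894e+01,
        1.76671013e-02,  8.23904149e-03,  2.73995551e-05]), 'eef_pos': array([ 0.26876498, -0.56389433,  0.23071724]), 'ee_rot': array([-3.06314400e+00, -6.92750580e-01,  4.88973897e-04]), 'force': array([ 0.53563926, -0.66633848,  0.21119075]), 'torque': array([ 0.01664653, -0.01609182, -0.0011191 ]), 'finger_force': 0.0, 'opening': 0.9969581344507751}
scene {'fovy': 55.019775575734776, 'cx': 280.1515950611535, 'cy': 207.584814550657, 'position': array([ 0.95672486, -0.66259061,  0.80914092]), 'rotation': array([0.81915007, 0.24924763, 0.59660185])}
0.0 3.5696552
side {'fovy': 45.69077166057127, 'cx': 286.5829291783849, 'cy': 208.42422839708004, 'position': array([-0.15906928,  0.7500308 ,  1.20338169]), 'rotation': array([ 0.31282861, -0.8112173 , -2.25636087])}
0.0 3.7737296
wrist {'fovy': 68.78584695312288, 'cx': 280.2176053748882, 'cy': 213.34682414407678, 'position': array([ 0.32757059, -0.53403479,  0.37266604]), 'rotation': array([-0.23477844,  0.14929355, -1.11819016])}
0.0 0.8120539
```

View pics/scene0.png

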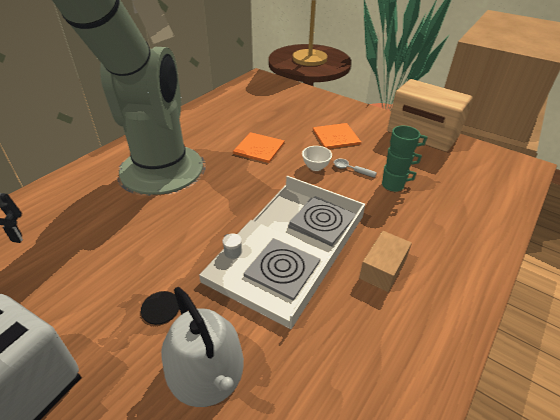

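View pics/side0.png

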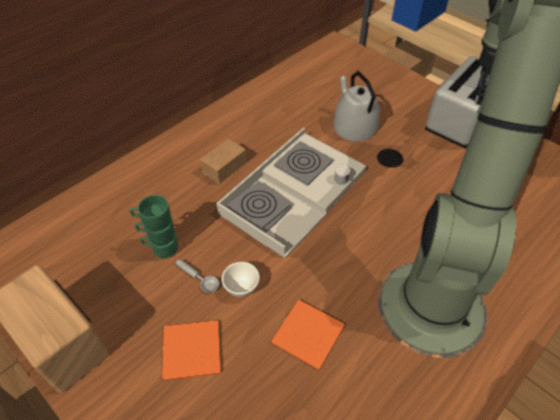

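The scene picture shows the bay pile centred near (322,218), the ledge trivet near (283,266) and the tin at (233,245). The tall walls are on the tray's upper-left end and its right side. The side view shows the bay pile at (259,203) and the ledge trivet at (304,160). The orange squares are look-alikes.

```bash
cat > h.py <<'E'
import numpy as np,cv2
from scipy.spatial.transform import Rotation as R
from station import manip
def K(c): f=210/np.tan(np.radians(c["fovy"])/2); return f,c["cx"],c["cy"]
def cloud(c,d):
    f,cx,cy=K(c); v,u=np.mgrid[:420,:560]
    P=np.stack([(u-cx)/f*d,-(v-cy)/f*d,-d],-1)
    return P@R.from_rotvec(c["rotation"]).as_matrix().T+c["position"]
def ray(c,uv,z):
    f,cx,cy=K(c); uv=np.asarray(uv,float).reshape(-1,2)
    r=np.c_[(uv[:,0]-cx)/f,-(uv[:,1]-cy)/f,-np.ones(len(uv))]@R.from_rotvec(c["rotation"]).as_matrix().T
    return (c["position"]+r*((z-c["position"][2])/r[:,2])[:,None])[:,:2]
def grab(n):
    c=manip.camera_model(n); p,d=manip.snapshot(n); return c,p,d
E
python3 - <<'E'
from h import *
for n,box in(("scene",(200,175,370,330)),("side",(215,125,370,260))):
    c=manip.camera_model(n); a=np.load(f"pics/{n}0.npz");p,d=a["p"],a["d"]
    X=cloud(c,d)
    print(n,"dresser z",[X[v,u].round(4) for u,v in ([(400,330),(200,200),(100,200)] if n=="scene" else [(200,240),(300,280),(400,200)])])
    hsv=cv2.cvtColor(p,cv2.COLOR_BGR2HSV)
    pts=[(322,218),(283,266),(340,205),(265,285),(255,245)] if n=="scene" else [(259,203),(304,160),(300,225)]
    for u,v in pts: print((u,v),X[v,u].round(4),hsv[v,u],(d[v-3:v+3,u-3:u+3]==0).sum())
    # orthographic upscaled crop for viewing
    x0,y0,x1,y1=box
    cv2.imwrite(f"pics/{n}c.png",cv2.resize(p[y0:y1,x0:x1],None,fx=3.6,fy=3.6,interpolation=cv2.INTER_CUBIC))
    m=(hsv[...,1]<60)&(X[...,2]>0.02)&(d>0)
    Y=X[m]; 
    h,e=np.histogram(Y[:,2],bins=np.arange(0.016,0.062,0.002)); print(dict(zip(e.round(3),h)))
E
```

```text
scene dresser z [array([ 8.954e-01, -9.320e-02, -7.000e-04]), array([ 0.2187, -0.0406,  0.0007]), array([-0.0261, -0.2217, -0.0019])]
(322, 218) [0.5747 0.0874 0.0303] [ 21  21 158] 0
(283, 266) [ 0.5953 -0.131   0.0444] [ 18  20 154] 0
(340, 205) [0.581  0.1821 0.016 ] [ 21  37 131] 0
(265, 285) [ 0.5917 -0.1988  0.0373] [24 17 73] 1
(255, 245) [ 0.4885 -0.1077  0.0309] [ 23  30 238] 1
{np.float64(0.016): np.int64(0), np.float64(0.018): np.int64(0), np.float64(0.02): np.int64(298), np.float64(0.022): np.int64(285), np.float64(0.024): np.int64(434), np.float64(0.026): np.int64(1188), np.float64(0.028): np.int64(2639), np.float64(0.03): np.int64(2158), np.float64(0.032): np.int64(544), np.float64(0.034): np.int64(305), np.float64(0.036): np.int64(319), np.float64(0.038): np.int64(383), np.float64(0.04): np.int64(1194), np.float64(0.042): np.int64(1396), np.float64(0.044): np.int64(493), np.float64(0.046): np.int64(285), np.float64(0.048): np.int64(274), np.float64(0.05): np.int64(372), np.float64(0.052): np.int64(353), np.float64(0.054): np.int64(218), np.float64(0.056): np.int64(173)
[... 353 characters left out ...]
t64(0.018): np.int64(0), np.float64(0.02): np.int64(298), np.float64(0.022): np.int64(456), np.float64(0.024): np.int64(787), np.float64(0.026): np.int64(1176), np.float64(0.028): np.int64(1186), np.float64(0.03): np.int64(876), np.float64(0.032): np.int64(475), np.float64(0.034): np.int64(281), np.float64(0.036): np.int64(314), np.float64(0.038): np.int64(449), np.float64(0.04): np.int64(555), np.float64(0.042): np.int64(494), np.float64(0.044): np.int64(304), np.float64(0.046): np.int64(213), np.float64(0.048): np.int64(183), np.float64(0.05): np.int64(211), np.float64(0.052): np.int64(185), np.float64(0.054): np.int64(124), np.float64(0.056): np.int64(75), np.float64(0.058): np.int64(61)}
```

View pics/scenec.png

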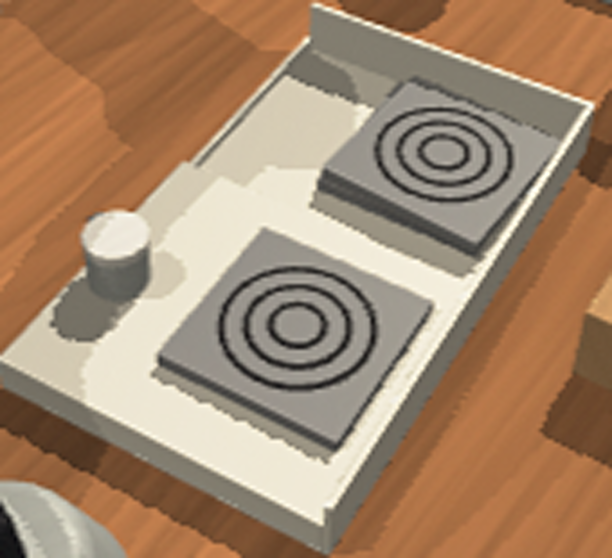

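The crop shows the tray corner (tall walls' outer meeting point) at crop (595,103). The ledge trivet's top corners are at (263,230), (433,300), (337,445) and (160,357), and the mid trivet's are at (413,80), (555,140), (475,245) and (320,180). The low trivet peeks out under the left edge.

Run:
```python
from h import *
c=manip.camera_model("scene"); a=np.load("pics/scene0.npz");p,d=a["p"],a["d"];X=cloud(c,d)
f=lambda L:[(200+u/3.6,175+v/3.6) for u,v in L]
w=ray(c,f([(595,103),(330,490),(314,5)]),.052);print("wall",w.round(4))
v=w[0]-w[1];print("tray yaw by far wall",np.arctan2(-v[0],v[1]));v=w[0]-w[2];print("by side",np.arctan2(v[1],v[0]),np.linalg.norm(v))
print("ledge edge/near end",ray(c,f([(0,360),(330,545),(195,165)]),[.03]).round(4))
print("tin top",ray(c,f([(117,230)]),.076),"step",ray(c,f([(222,180),(470,280)]),.03))
for L,z in(([(263,230),(433,300),(337,445),(160,357)],.042),([(413,80),(555,140),(475,245),(320,180)],.028)):
    q=ray(c,f(L),z);r=cv2.minAreaRect((q*1000).astype(np.float32));print(q.round(4),r)
s=manip.observe();print("tool axes",R.from_rotvec(s["ee_rot"]).as_matrix().round(3))
# kettle
k=(X[...,2]>.06)&(d>0)
for n,(x0,y0,x1,y1) in dict(kettle=(165,290,240,400),mugs=(385,125,420,190),box=(362,235,410,290),bowl=(300,145,332,172)).items():
    m=X[y0:y1,x0:x1][k[y0:y1,x0:x1]]; print(n,np.percentile(m,[3,97],axis=0).round(3).tolist() if len(m) else None)
c=manip.camera_model("wrist");s=manip.observe();Rt=R.from_rotvec(s["ee_rot"]);print("cam in tool",Rt.inv().apply(c["position"]-s["eef_pos"]),(Rt.inv()*R.from_rotvec(c["rotation"])).as_matrix().round(2).tolist())
```

```text
wall [[ 0.6532  0.1929]
 [ 0.6886 -0.2288]
 [ 0.4006  0.1624]]
tray yaw by far wall 0.08389571137180372
by side 0.12028194494912789 0.25437975269117147
ledge edge/near end [[ 0.443  -0.265 ]
 [ 0.703  -0.2481]
 [ 0.4287 -0.0367]]
tin top [[ 0.4575734  -0.15739855]] step [[ 0.45571636 -0.03722931]
 [ 0.66128264 -0.01144837]]
[[ 0.5195 -0.0702]
 [ 0.6547 -0.0531]
 [ 0.6697 -0.193 ]
 [ 0.5346 -0.2056]] ((594.4437866210938, -130.3211669921875), (136.2038116455078, 140.72354125976562), 6.123342990875244)
[[0.5082 0.1544]
 [0.6386 0.1601]
 [0.6458 0.0223]
 [0.5148 0.0098]] ((577.1669921875, 85.08551788330078), (131.43524169921875, 144.75820922851562), 2.6144795417785645)
tool axes [[ 0.903  0.43  -0.   ]
 [ 0.43  -0.903  0.001]
 [-0.    -0.001 -1.   ]]
kettle [[0.558, -0.49, 0.069], [0.698, -0.374, 0.217]]
mugs [[0.626, 0.347, 0.064], [0.701, 0.425, 0.197]]
box [[0.75, -0.015, 0.062], [0.825, 0.107, 0.067]]
bowl None
cam in tool [ 0.06593146 -0.00182897 -0.14185389] [[0.0, 0.97, 0.26], [1.0, -0.0, -0.0], [0.0, 0.26, -0.97]]
```

Call:
carry_out(targets="0.8 1.6 2.4 0 0 -0.017 0; 1.2 2.8 1.2 0 0 -0.017 0; 1.2 2.8 0.9 0 0 -0.017 0; 1.2 2.8 0.9 0 0 -0.017 0; 1.2 2.8 0.9 0 0 -0.017 0")

```text
t: 0.57
eef_pos: [0.3251, -0.4348, 0.2946]
ee_rot: [-3.091, -0.56, 0.0]
force: [0.3, 0.5, -0.0]
opening: 1.001
finger_force: 0.0
```

Call:
carry_out(targets="1.2 2.8 0.9 0 0 -0.017 0; 1.2 2.8 0.9 0 0 -0.017 0; 1.2 2.8 0.9 0 0 -0.017 0; 1.2 2.8 0.9 0 0 -0.017 0; 1.2 2.8 0.9 0 0 -0.017 0")

```text
t: 0.98
eef_pos: [0.3851, -0.2947, 0.3397]
ee_rot: [3.112, 0.429, -0.0]
force: [-0.4, -0.3, -0.6]
opening: 0.999
finger_force: 0.0
```

Call:
carry_out(targets="1.2 2.8 0.9 0 0 -0.017 0; 1.2 2.8 0.9 0 0 -0.017 0; 1.2 2.8 0.9 0 0 -0.017 0; 1.2 2.8 0.9 0 0 -0.017 0; 1.2 2.8 0.5 0 0 -0.017 0")

```text
t: 1.4
eef_pos: [0.4453, -0.1548, 0.3812]
ee_rot: [3.127, 0.296, 0.001]
force: [1.4, -0.5, 0.3]
opening: 1.002
finger_force: 0.0
```

Call:
carry_out(targets="1.2 2.8 0.2 0 0 -0.017 0; 1.2 2.8 0 0 0 -0.017 0; 1.2 2.8 0 0 0 -0.017 0; 1.2 2.8 0 0 0 -0.017 0; 0.8 2 0 0 0 -0.02 0")

```text
t: 1.82
eef_pos: [0.5014, -0.0216, 0.3822]
ee_rot: [-3.137, -0.161, 0.0]
force: [0.1, 0.2, -0.2]
opening: 0.994
finger_force: 0.0
```

Run:
```python
from h import *
s=manip.observe();print(s["t"],s["eef_pos"],s["joint_positions"].round(2),R.from_rotvec(s["ee_rot"]).as_matrix().round(3).tolist())
c,p,d=grab("wrist");np.savez("pics/w1.npz",p=p,d=d,**c);cv2.imwrite("pics/w1.png",p)
```

```text
1.8167 [ 0.50143618 -0.02157706  0.38217621] [ 0.2   0.2  -0.33  1.69  0.07  1.26 -1.61] [[0.995, 0.102, -0.0], [0.102, -0.995, 0.001], [0.0, -0.001, -1.0]]
```

View pics/w1.png

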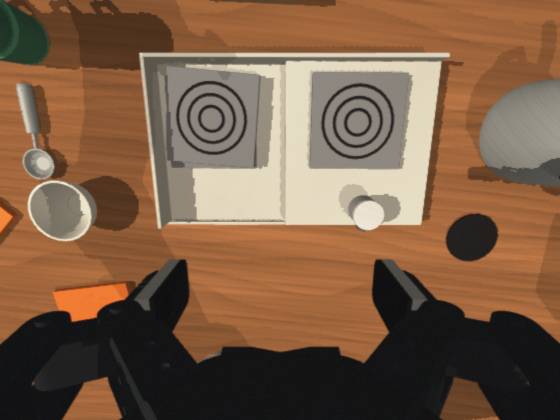

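The wrist view from above shows the far wall along the top (row ~55) and the side wall at the left (col ~150). The bay pile spans cols 166–258, rows 66–168, the ledge trivet cols 309–408, rows 70–170, and the tin is at (367,212).

```bash
cat >> h.py <<'E'
def quad(c,p,box,z,lo=70,hi=165,dbg=None):
    """top-face rectangle (world mm) of a grey trivet in pixel box"""
    x0,y0,x1,y1=box
    b=cv2.cvtColor(p,cv2.COLOR_BGR2HSV)[y0:y1,x0:x1]
    m=((b[...,2]>lo)&(b[...,2]<hi)&(b[...,1]<45)).astype(np.uint8)*255
    m=cv2.morphologyEx(m,cv2.MORPH_OPEN,np.ones((5,5)))
    cs,_=cv2.findContours(m,cv2.RETR_EXTERNAL,cv2.CHAIN_APPROX_NONE)
    k=cv2.convexHull(max(cs,key=cv2.contourArea)).reshape(-1,2)+[x0,y0]
    if dbg: cv2.imwrite(dbg,m)
    q=ray(c,k,z)*1000
    r=cv2.minAreaRect(q.astype(np.float32)); a=(np.radians(r[2])+np.pi/4)%(np.pi/2)-np.pi/4
    return np.round(r[0],1),np.round(r[1],1),round(a,4),np.round(cv2.boxPoints(r),1).tolist()
E
python3 - <<'E'
from h import *
a=np.load("pics/w1.npz");c={k:a[k] for k in("fovy","cx","cy","position","rotation")};c={k:(v.item() if v.ndim==0 else v) for k,v in c.items()};p=a["p"]
h=cv2.cvtColor(p,cv2.COLOR_BGR2HSV)
print("row115",[tuple(h[115,x,1:]) for x in range(145,300,3)])
print("col240",[tuple(h[y,240,1:]) for y in range(48,180,3)])
print("ledge",quad(c,p,(297,64,430,185),.042)); print("mid",quad(c,p,(150,60,280,185),.028))
# wall tops (bright strips): subpixel-ish rows/cols
X=cloud(c,a["d"])
g=cv2.cvtColor(p,cv2.COLOR_BGR2GRAY)
print("far wall outer/inner rows", [(x,[y for y in range(48,70) if abs(int(g[y,x])-int(g[y-1,x]))>25]) for x in (170,250,290,330,380,430)])
print("side wall cols", [(y,[x for x in range(138,180) if abs(int(g[y,x])-int(g[y,x-1]))>25]) for y in (75,100,140,180,210)])
print("step cols", [(y,[x for x in range(270,300) if abs(int(g[y,x])-int(g[y,x-1]))>8]) for y in (70,120,180,210)])
E
```

```text
row115 [(np.uint8(106), np.uint8(166)), (np.uint8(44), np.uint8(181)), (np.uint8(42), np.uint8(92)), (np.uint8(45), np.uint8(96)), (np.uint8(45), np.uint8(103)), (np.uint8(41), np.uint8(105)), (np.uint8(42), np.uint8(146)), (np.uint8(38), np.uint8(108)), (np.uint8(23), np.uint8(90)), (np.uint8(25), np.uint8(143)), (np.uint8(26), np.uint8(126)), (np.uint8(29), np.uint8(62)), (np.uint8(27), np.uint8(144)), (np.uint8(25), np.uint8(142)), (np.uint8(26), np.uint8(69)), (np.uint8(26), np.uint8(100)), (np.uint8(23), np.uint8(142)), (np.uint8(26), np.uint8(139)), (np.uint8(29), np.uint8(44)), (np.uint8(23), np.uint8(135)), (np.uint8(27), np.uint8(141)), (np.uint8(25), np.uint8(141)), (np.uint8(25), np.uint8(142)), (np.uint8(24), np.uint8(141)), (np.uint8(24), np.uint8(141)), (np.uint8(24), np.uint8(127)), (np.uint8(29), np.uint8(53)), (np.uint8(25), np.uint8(141)), (np.uint8(25), np.uint8(141)), (np.uint8(27), np.uint8(95)), (np.uint8(26), np.uint8(87)), (np.uint8(25), np.uint8(142)), (np.uint8(24), np.uint8(141)), (np.uint8(28), np.uint8(54)), (np.uint8(25), np.uint8(123)), (np.uint8(24), n
[... 2144 characters left out ...]
[185.4, 176. ]), np.float64(0.09), [[462.70001220703125, 167.6999969482422], [478.6000061035156, -7.599999904632568], [663.2000122070312, 9.0], [647.2999877929688, 184.39999389648438]])
far wall outer/inner rows [(170, [52, 53, 57]), (250, [52, 53, 57, 64, 65]), (290, [52, 53, 57, 58, 60, 61]), (330, [52, 53, 57, 58, 61, 62]), (380, [52, 53, 57, 58, 61, 62]), (430, [52, 53, 57, 58, 61, 62])]
side wall cols [(75, [141, 142, 145, 146]), (100, [144, 145, 147, 148, 166, 169, 179]), (140, [148, 149, 152, 172]), (180, [152, 153, 156, 157]), (210, [139, 156, 157, 159, 160])]
step cols [(70, [280, 285, 286]), (120, [271, 272, 280, 281, 285, 286]), (180, [281, 285, 286]), (210, [279, 280, 285, 286])]
```

```bash
sed -i 's/b\[...,1\]<45/b[...,1]<sat/; s/lo=70,hi=165/lo=40,hi=170,sat=33/' h.py
python3 - <<'E'
from h import *
a=np.load("pics/w1.npz");c={k:a[k] for k in("fovy","cx","cy","position","rotation")};c={k:(v.item() if v.ndim==0 else v) for k,v in c.items()};p=a["p"]
print("far in",(ray(c,[(170,57),(290,57.3),(430,57.3)],.052)*1000).round(1).tolist())
print("side in",(ray(c,[(145.5,75),(152,140),(159.5,210)],.052)*1000).round(1).tolist())
print("step",(ray(c,[(285.5,70),(285.5,120),(285.5,210)],.03)*1000).round(1).tolist())
print("tin",(ray(c,[(368,212)],.076)*1000).round(1))
for n,b,z in(("ledge",(297,64,430,185),.042),("mid",(150,60,280,185),.028)):
    r=quad(c,p,b,z,dbg=f"pics/{n}m.png");print(n,r)
a=cv2.imread("pics/ledgem.png");b=cv2.imread("pics/midm.png");cv2.imwrite("pics/mm.png",cv2.resize(np.hstack([a[:121],b[:121]]),None,fx=2.5,fy=2.5))
E
```

```text
far in [[649.2, 150.9], [666.2, -16.4], [686.4, -211.5]]
side in [[622.2, 185.3], [532.7, 176.5], [425.1, 165.2]]
step [[653.1, -11.8], [582.6, -19.5], [440.2, -34.9]]
tin [[ 461.7 -157.2]]
ledge (array([ 590.7, -126.4]), array([138.2, 139.1]), np.float64(0.098), [[515.0999755859375, -63.900001525878906], [528.7000122070312, -202.39999389648438], [666.2000122070312, -188.89999389648438], [652.5999755859375, -50.400001525878906]])
mid (array([569. ,  94.2]), array([149.5, 141.1]), np.float64(0.0332), [[491.8999938964844, 162.3000030517578], [496.6000061035156, 21.200000762939453], [646.0, 26.200000762939453], [641.2999877929688, 167.1999969482422]])
```

View pics/mm.png

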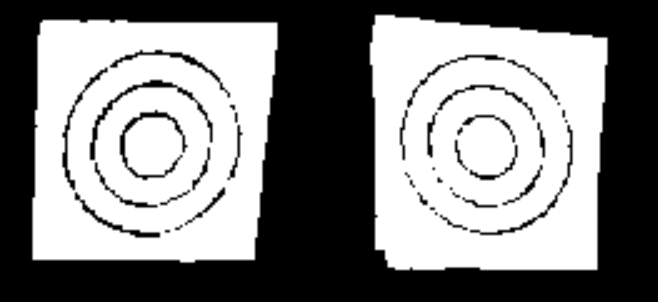

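The masks show both trivets as clean quads. The tray's yaw is 0.103 rad and the tool is already aligned with it. The tray origin is at about (563, -22) mm. First I go down into the bay on the near side of the pile with the hand open.

Call:
carry_out(targets="-0.9 2 -2 0 0 0 0; -0.9 2 -3 0 0 0 0; -0.9 2 -3.4 0 0 0 0; -0.9 2 -3.4 0 0 0 0; -0.8 2 -3.4 0 0 0 0")

```text
t: 2.28
eef_pos: [0.456, 0.0764, 0.2291]
ee_rot: [-3.137, -0.159, -0.001]
force: [2.3, 0.1, -0.3]
opening: 1.005
finger_force: 0.0
```

Call:
carry_out(targets="0 0 -3.8 0 0 0 0; 0 0 -3.8 0 0 0 0; 0 0 -3.8 0 0 0 0; 0 0 -3.6 0 0 0 0; 0 0 -2 0 0 0 0")

```text
t: 2.7
eef_pos: [0.4553, 0.0755, 0.057]
ee_rot: [3.137, 0.16, -0.005]
force: [-1.0, 0.1, -0.8]
opening: 1.004
finger_force: 0.0
```

Run:
```python
from h import *
s=manip.observe();print(s["t"],s["eef_pos"],s["ee_rot"],s["force"])
c,p,d=grab("wrist");cv2.imwrite("pics/w2.png",p);np.save("pics/w2d.npy",d)
X=cloud(c,d)
# fingertips: nearest low parts in picture
```

```text
2.7 [0.4552525  0.07550276 0.0570254 ] [ 3.13726703  0.16037793 -0.00548187] [-0.98515151  0.08671021 -0.80027924]
```

View pics/w2.png

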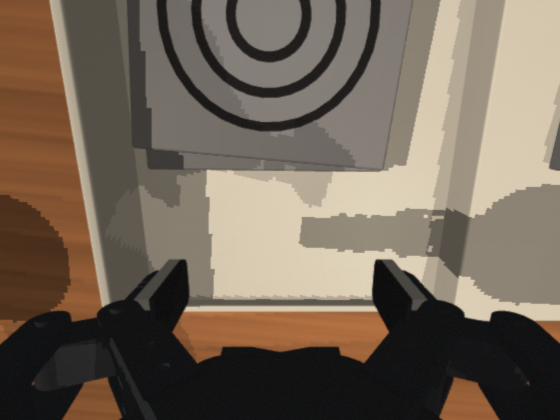

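The view shows the pile's near face at rows ~150–170, with low protruding slightly below mid. The fingertips at (170,265) and (390,265) are clear of the lip.

Call:
carry_out(targets="0 0 -1.8 0 0 0 0; 0 0 -1.8 0 0 0 0; 0 0 -1.4 0 0 0 0; 0 0 -0.8 0 0 0 0; 0 0 -0.3 0 0 0 0")

```text
t: 3.17
eef_pos: [0.4568, 0.0758, -0.0011]
ee_rot: [3.137, 0.16, -0.001]
force: [0.5, -0.3, 0.6]
opening: 1.001
finger_force: 0.0
```

Call:
carry_out(targets="0.6 0.06 0 0 0 0 0; 0.6 0.06 0 0 0 0 0; 0.5 0.05 0 0 0 0 0; 0.3 0.03 0 0 0 0 0; 0.3 0.03 0 0 0 0 0")

```text
t: 3.58
eef_pos: [0.4807, 0.0781, -0.0002]
ee_rot: [-3.137, -0.159, -0.001]
force: [-0.9, 0.6, 0.2]
opening: 0.998
finger_force: 0.0
```

Call:
carry_out(targets="0.1 0.01 -0.3 0 0 0 0; 0.2 0.02 -0.1 0 0 0 0; 0.2 0.02 0 0 0 0 0; 0.2 0.02 0 0 0 0 0; 0.2 0.02 0 0 0 0 0")

```text
t: 4.0
eef_pos: [0.4885, 0.0788, -0.0049]
ee_rot: [3.137, 0.16, -0.002]
force: [-3.5, -0.4, -0.6]
opening: 1.002
finger_force: 1.5
```

Call:
carry_out(targets="0.2 0.02 0.02 0 0 0 0; 0.2 0.02 0 0 0 0 0; 0.2 0.02 0.02 0 0 0 0; 0.1 0.01 0 0 0 0 0; 0.1 0.01 0.02 0 0 0 0")

```text
t: 4.42
eef_pos: [0.4967, 0.0797, -0.0042]
ee_rot: [3.137, 0.16, -0.001]
force: [-3.3, -0.7, -2.4]
opening: 1.001
finger_force: 1.4
```

Call:
carry_out(targets="0.1 0.01 0.02 0 0 0 0; 0.1 0.01 0 0 0 0 0; 0.1 0.01 0.02 0 0 0 0; 0.1 0.01 0 0 0 0 0; 0.1 0.01 0.02 0 0 0 0")

```text
t: 4.83
eef_pos: [0.502, 0.0803, -0.0035]
ee_rot: [-3.138, -0.16, 0.0]
force: [-3.5, -0.6, -2.8]
opening: 1.0
finger_force: 1.5
```

Call:
carry_out(targets="0.05 0.005 0.02 0 0 0 0; 0.05 0.005 0 0 0 0 0; 0.05 0.005 0.02 0 0 0 0; 0.05 0.005 0 0 0 0 0; 0.05 0.005 0.01 0 0 0 0")

```text
t: 5.25
eef_pos: [0.5038, 0.0801, -0.0032]
ee_rot: [3.137, 0.159, -0.002]
force: [-6.3, -2.8, -2.6]
opening: 0.999
finger_force: 3.3
```

Call:
carry_out(targets="0.05 0.005 0.01 0 0 0 0; 0.05 0.005 0 0 0 0 0; 0.05 0.005 0.01 0 0 0 0; 0.05 0.005 0 0 0 0 0; 0.05 0.005 0.01 0 0 0 0")

```text
t: 5.67
eef_pos: [0.5059, 0.08, -0.003]
ee_rot: [3.136, 0.159, -0.003]
force: [-8.5, -4.7, -1.7]
opening: 0.999
finger_force: 4.5
```

Call:
carry_out(targets="0.05 0.005 0.01 0 0 0 0; 0.05 0.005 0 0 0 0 0; 0.05 0.005 0.01 0 0 0 0; 0.05 0.005 0 0 0 0 0; 0 0 0 0 0 0 0")

```text
t: 6.08
eef_pos: [0.5063, 0.0798, -0.003]
ee_rot: [3.135, 0.159, -0.008]
force: [-17.0, -5.0, 5.3]
opening: 1.003
finger_force: 8.6
```

Call:
carry_out(targets="-0.6 -0.06 0.1 0 0 0 0; -0.6 -0.06 0.6 0 0 0 0; 0 0 2.4 0 0 0.08 0; 0.6 -0.6 3 0 0 0.11 0; 0.9 -0.9 1.6 0 0 0.11 0")

```text
t: 6.5
eef_pos: [0.5126, 0.066, 0.0777]
ee_rot: [3.076, 0.638, 0.005]
force: [1.5, 0.4, -0.2]
opening: 1.002
finger_force: 0.0
```

Call:
carry_out(targets="0.9 -0.9 0.6 0 0 0.11 0; 0.9 -0.9 0 0 0 0.11 0; 0.9 -0.8 0 0 0 0.11 0; 0.9 -0.8 0 0 0 0.11 0; 0.9 -0.8 0 0 0 0.11 0")

```text
t: 6.92
eef_pos: [0.5579, 0.0225, 0.0815]
ee_rot: [2.788, 1.446, 0.003]
force: [-0.6, 0.0, 0.0]
opening: 1.003
finger_force: 0.0
```

Call:
carry_out(targets="0.9 -0.8 0 0 0 0.11 0; 0.9 -0.8 0 0 0 0.11 0; 0.9 -0.8 0 0 0 0.11 0; 0.9 -0.8 0 0 0 0.11 0; 0.9 -0.2 0 0 0 0.11 0")

```text
t: 7.33
eef_pos: [0.6028, -0.0127, 0.0812]
ee_rot: [2.291, 2.147, 0.001]
force: [0.8, 0.4, 0.6]
opening: 1.0
finger_force: 0.0
```

Call:
carry_out(targets="0.6 0 0 0 0 0.07 0; 0 0 0 0 0 0.10 0; 0 0 0 0 0 0 0; 0 0 0 0 0 0 0; 0 0 0 0 0 0 0")

```text
t: 7.75
eef_pos: [0.6079, -0.0111, 0.0809]
ee_rot: [2.11, 2.327, 0.001]
force: [0.5, 0.5, 0.3]
opening: 1.003
finger_force: 0.0
```

```bash
cat >> h.py <<'E'
O=np.array([563.2,-21.7]);E_=np.array([[.9947,.1028],[-.1028,.9947]])
def tray(w): return (np.asarray(w)-O)@E_.T
def st():
    s=manip.observe(); m=R.from_rotvec(s["ee_rot"]).as_matrix()
    print("t %.2f tray"%s["t"],tray(s["eef_pos"][:2]*1000).round(1),"z",(s["eef_pos"][2]*1000).round(1),"yaw-rel",round(np.arctan2(m[1,0],m[0,0])-.103,4),"down",m[:2,2].round(3),"F",s["force"].round(1),"q",s["joint_positions"].round(2))
E
python3 - <<'E'
from h import *
st();c,p,d=grab("wrist");cv2.imwrite("pics/w3.png",p)
E
```

```text
t 7.75 tray [45.6  5.9] z 80.9 yaw-rel 1.5657 down [ 0.001 -0.   ] F [0.5 0.5 0.3] q [ 0.4   0.79 -0.72  1.73  0.65  0.88 -0.51]
```

View pics/w3.png

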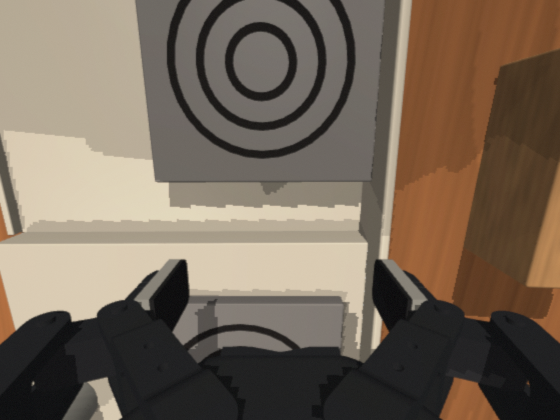

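The view shows the pile against the far wall on the right (col ~375), with its trench-side face at row ~181 and the step edge at row ~238.

Run:
```python
from h import *
c=manip.camera_model("wrist")
print(tray(ray(c,[(160,181),(365,180)],.028)*1000),tray(ray(c,[(100,238),(360,237)],.03)*1000),tray(ray(c,[(400,100)],.052)*1000))
```

```text
[[-31.55581977  42.5885459 ]
 [ 99.4375857   42.76446995]] [[-74.72567434   4.87376176]
 [ 98.16160131   4.98600252]] [[108.25593854  88.65805535]]
```

Call:
carry_out(targets="-0.6 0.3 0 0 0 0.005 0; -0.6 0.4 -1 0 0 0 0; -0.67 0.32 -1.5 0 0 0 0; 0 0 -2 0 0 0 0; 0 0 -1.2 0 0 0 0")

```text
t: 8.22
eef_pos: [0.5877, -0.0005, 0.0216]
ee_rot: [-2.099, -2.336, 0.002]
force: [0.2, -0.4, -0.5]
opening: 0.997
finger_force: 0.0
```

Call:
carry_out(targets="0 0 -1 0 0 0 0; 0 0 -0.8 0 0 0 0; 0 0 -0.6 0 0 0 0; 0 0 -0.3 0 0 0 0; 0 0 0 0 0 0 0")

```text
t: 8.63
eef_pos: [0.5891, -0.0009, -0.0039]
ee_rot: [-2.101, -2.336, 0.0]
force: [0.6, -0.1, 0.2]
opening: 0.999
finger_force: 0.0
```

```bash
python3 -c "
from h import *
st()"
```

```text
t 8.63 tray [27.9 18. ] z -3.9 yaw-rel 1.5737 down [-0.  0.] F [ 0.6 -0.1  0.2] q [ 0.33  0.88 -0.64  1.81  0.77  0.72 -0.63]
```

Call:
carry_out(targets="-0.02 0.2 0 0 0 0 0; -0.03 0.3 0 0 0 0 0; -0.03 0.3 0.01 0 0 0 0; -0.02 0.2 0 0 0 0 0; -0.02 0.2 0.01 0 0 0 0")

```text
t: 9.05
eef_pos: [0.5882, 0.0111, -0.003]
ee_rot: [2.1, 2.335, 0.0]
force: [-0.3, -2.8, 0.4]
opening: 1.0
finger_force: 1.2
```

Call:
carry_out(targets="-0.02 0.2 0.01 0 0 0 0; -0.02 0.2 0.01 0 0 0 0; -0.02 0.2 0.01 0 0 0 0; -0.02 0.2 0.01 0 0 0 0; -0.02 0.2 0.01 0 0 0 0")

```text
t: 9.47
eef_pos: [0.5869, 0.0211, -0.0029]
ee_rot: [-2.101, -2.336, 0.0]
force: [1.1, -2.0, -2.9]
opening: 1.0
finger_force: 1.0
```

Call:
carry_out(targets="-0.01 0.1 0.01 0 0 0 0; -0.01 0.1 0.01 0 0 0 0; -0.01 0.1 0.01 0 0 0 0; -0.01 0.1 0.01 0 0 0 0; -0.01 0.1 0.01 0 0 0 0")

```text
t: 9.88
eef_pos: [0.5864, 0.0261, -0.0024]
ee_rot: [-2.101, -2.336, 0.0]
force: [0.6, -2.1, -1.3]
opening: 1.003
finger_force: 1.0
```

Call:
carry_out(targets="-0.01 0.1 0.01 0 0 0 0; -0.01 0.1 0.01 0 0 0 0; -0.01 0.1 0.01 0 0 0 0; -0.005 0.05 0.01 0 0 0 0; -0.005 0.05 0 0 0 0 0")

```text
t: 10.3
eef_pos: [0.586, 0.0289, -0.002]
ee_rot: [2.101, 2.335, -0.002]
force: [-0.9, -8.6, -0.3]
opening: 1.004
finger_force: 4.6
```

Call:
carry_out(targets="-0.005 0.05 0.01 0 0 0 0; -0.005 0.05 0 0 0 0 0; -0.005 0.05 0.01 0 0 0 0; -0.005 0.05 0 0 0 0 0; 0 0 0 0 0 0 0")

```text
t: 10.72
eef_pos: [0.5856, 0.029, -0.0019]
ee_rot: [2.102, 2.332, -0.006]
force: [-0.3, -15.7, 0.8]
opening: 1.001
finger_force: 7.7
```

Call:
carry_out(targets="0.05 -0.3 0 0 0 0 0; 0.05 -0.5 0.4 0 0 0 0; 0 0 2 0 0 0 0; 0 -0.6 3 0 0 0 0; 0.05 -2 2 0 0 0 0")

```text
t: 11.13
eef_pos: [0.5878, 0.0015, 0.0748]
ee_rot: [-2.095, -2.34, -0.005]
force: [1.2, 0.2, 0.1]
opening: 1.003
finger_force: 0.0
```

Call:
carry_out(targets="0.1 -3 0.6 0 0 0 0; 0.2 -3 0 0 0 0 0; 0.2 -3 0 0 0 0 0; 0.2 -3 0 0 0 0 0; 0.2 -3 0 0 0 0 0")

```text
t: 11.55
eef_pos: [0.5966, -0.1533, 0.0789]
ee_rot: [2.1, 2.336, 0.001]
force: [0.8, -0.6, -0.0]
opening: 1.0
finger_force: 0.0
```

Call:
carry_out(targets="0.2 -3 0 0 0 0 0; 0.15 -2 0 0 0 0 0; 0.1 -1 0 0 0 0 0; 0 0 0 0 0 0 0; 0 0 0 0 0 0 0")

```text
t: 11.97
eef_pos: [0.601, -0.2109, 0.0785]
ee_rot: [-2.1, -2.336, -0.002]
force: [0.5, 0.5, 0.4]
opening: 1.004
finger_force: 0.0
```

Run:
```python
from h import *
st();c,p,d=grab("wrist");cv2.imwrite("pics/w4.png",p)
```

```text
t 11.97 tray [  18.2 -192.1] z 78.5 yaw-rel 1.5741 down [0.    0.001] F [0.5 0.5 0.4] q [ 0.7   0.83 -0.72  1.65  0.65  0.92 -0.16]
```

View pics/w4.png

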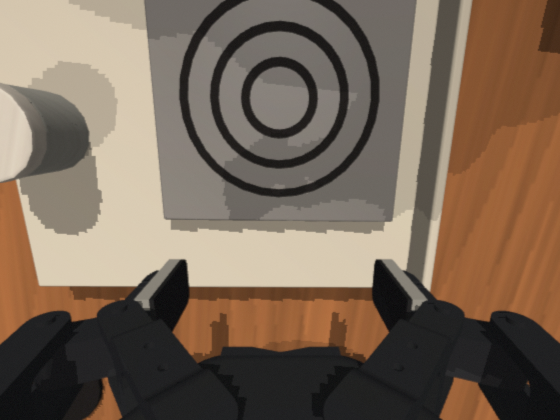

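The ledge trivet lies square to the tray. Its near face is at row ~218, between the fingertips in width, and the tin is well to the left. I back off a little, go down and push it along +y.

Call:
carry_out(targets="0.06 -0.6 0 0 0 0 0; 0.06 -0.7 -1 0 0 0 0; 0 0 -1.8 0 0 0 0; 0 0 -1.8 0 0 0 0; 0 0 -0.9 0 0 0 0")

```text
t: 12.43
eef_pos: [0.6011, -0.2249, 0.0208]
ee_rot: [-2.099, -2.335, 0.002]
force: [0.2, 0.2, -0.8]
opening: 0.999
finger_force: 0.0
```

Call:
carry_out(targets="0 0 -0.3 0 0 0 0; 0 0 0 0 0 0 0; -0.05 0.5 0 0 0 0 0; -0.05 0.5 0 0 0 0 0; -0.05 0.5 0 0 0 0 0")

```text
t: 12.85
eef_pos: [0.601, -0.2094, 0.0211]
ee_rot: [2.1, 2.335, 0.001]
force: [2.2, -5.2, -0.1]
opening: 1.005
finger_force: 2.6
```

Call:
carry_out(targets="-0.05 0.5 0 0 0 0 0; -0.05 0.5 0 0 0 0 0; -0.05 0.5 0 0 0 0 0; -0.05 0.5 0 0 0 0 0; -0.05 0.5 0 0 0 0 0")

```text
t: 13.27
eef_pos: [0.5985, -0.1854, 0.021]
ee_rot: [2.1, 2.334, -0.001]
force: [0.2, -4.7, 4.7]
opening: 0.999
finger_force: 2.9
```

Run:
```python
from h import *
st()
```

```text
t 13.27 tray [  18.3 -166.4] z 21.0 yaw-rel 1.5733 down [ 0.001 -0.001] F [ 0.2 -4.7  4.7] q [ 0.64  0.89 -0.67  1.7   0.72  0.82 -0.26]
```

Call:
carry_out(targets="-0.05 0.5 0.02 0 0 0 0; -0.08 0.8 0.02 0 0 0 0; -0.08 0.8 0.01 0 0 0 0; -0.08 0.8 0 0 0 0 0; -0.08 0.8 0 0 0 0 0")

```text
t: 13.68
eef_pos: [0.5944, -0.1472, 0.021]
ee_rot: [2.1, 2.336, -0.0]
force: [0.2, -4.7, 2.7]
opening: 1.002
finger_force: 2.3
```

Call:
carry_out(targets="-0.08 0.8 0 0 0 0 0; -0.08 0.8 0 0 0 0 0; -0.08 0.8 0 0 0 0 0; -0.08 0.8 0 0 0 0 0; -0.08 0.8 0 0 0 0 0")

```text
t: 14.1
eef_pos: [0.5904, -0.1074, 0.0209]
ee_rot: [2.1, 2.336, -0.0]
force: [0.1, -5.9, 2.8]
opening: 0.999
finger_force: 2.7
```

Call:
carry_out(targets="-0.06 0.6 0 0 0 0 0; -0.06 0.6 0 0 0 0 0; -0.06 0.6 0 0 0 0 0; -0.06 0.6 0 0 0 0 0; -0.06 0.6 0 0 0 0 0")

```text
t: 14.52
eef_pos: [0.5874, -0.0777, 0.0209]
ee_rot: [2.101, 2.335, -0.0]
force: [1.1, -5.9, 5.0]
opening: 0.997
finger_force: 2.9
```

Run:
```python
from h import *
st();c,p,d=grab("wrist");cv2.imwrite("pics/w5.png",p)
```

```text
t 14.52 tray [ 18.3 -58.2] z 20.9 yaw-rel 1.5735 down [ 0.    -0.001] F [ 1.1 -5.9  5. ] q [ 0.48  0.85 -0.66  1.79  0.73  0.76 -0.47]
```

View pics/w5.png

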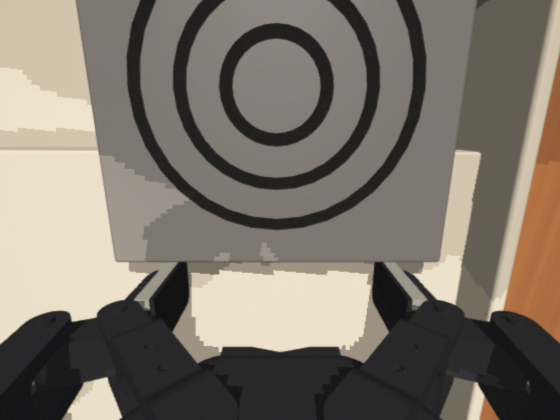

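The trivet spans the trench squarely, with its trailing face flat against both fingertips at row ~262. I keep pushing.

Call:
carry_out(targets="-0.06 0.6 0 0 0 0 0; -0.06 0.6 0 0 0 0 0; -0.06 0.6 0 0 0 0 0; -0.06 0.6 0 0 0 0 0; -0.06 0.6 0 0 0 0 0")

```text
t: 14.98
eef_pos: [0.5841, -0.0471, 0.0206]
ee_rot: [-2.1, -2.336, 0.0]
force: [0.9, -2.3, -1.4]
opening: 0.997
finger_force: 0.9
```

Call:
carry_out(targets="-0.06 0.6 0 0 0 0 0; -0.05 0.5 0 0 0 0 0; -0.05 0.5 0 0 0 0 0; -0.05 0.5 0 0 0 0 0; -0.05 0.5 0 0 0 0 0")

```text
t: 15.4
eef_pos: [0.5817, -0.0216, 0.0208]
ee_rot: [2.101, 2.336, -0.0]
force: [0.1, -1.9, -1.6]
opening: 1.001
finger_force: 0.9
```

Call:
carry_out(targets="-0.05 0.5 0 0 0 0 0; -0.05 0.5 0 0 0 0 0; -0.05 0.5 0 0 0 0 0; -0.05 0.5 0 0 0 0 0; -0.05 0.5 0 0 0 0 0")

```text
t: 15.82
eef_pos: [0.5792, 0.0035, 0.0208]
ee_rot: [-2.101, -2.336, 0.0]
force: [-0.1, -1.7, -1.9]
opening: 1.001
finger_force: 0.8
```

Run:
```python
from h import *
st()
```

```text
t 15.82 tray [18.5 23.4] z 20.8 yaw-rel 1.5737 down [-0.  0.] F [-0.1 -1.7 -1.9] q [ 0.34  0.83 -0.66  1.83  0.74  0.74 -0.62]
```

Call:
carry_out(targets="-0.05 0.5 0 0 0 0 0; -0.05 0.5 0 0 0 0 0; -0.05 0.5 0 0 0 0 0; -0.03 0.3 0 0 0 0 0; -0.03 0.3 0 0 0 0 0")

```text
t: 16.23
eef_pos: [0.5772, 0.0244, 0.0208]
ee_rot: [2.1, 2.336, -0.0]
force: [0.1, -2.5, -0.6]
opening: 1.0
finger_force: 1.2
```

Call:
carry_out(targets="-0.01 0.1 0 0 0 0 0; -0.01 0.05 0 0 0 0 0; 0.05 -0.5 0 0 0 0 0; 0.05 -0.5 0.2 0 0 0 0; 0.05 -0.5 0.6 0 0 0 0")

```text
t: 16.65
eef_pos: [0.5782, 0.0098, 0.0285]
ee_rot: [-2.1, -2.335, 0.001]
force: [-0.3, -0.4, -0.7]
opening: 1.0
finger_force: 0.0
```

Call:
carry_out(targets="0 -0.3 2.5 0 0 0 0; 0 0 2.5 0 0 -0.1 0; -0.6 0.4 1 0 0 -0.11 0; -0.9 0.6 0 0 0 -0.11 0; -0.9 0.6 0 0 0 -0.11 0")

```text
t: 17.07
eef_pos: [0.5548, 0.0228, 0.0901]
ee_rot: [2.556, 1.825, 0.003]
force: [0.4, 0.7, -0.9]
opening: 1.002
finger_force: 0.0
```

Call:
carry_out(targets="-0.9 0.6 0 0 0 -0.11 0; -0.9 0.6 0 0 0 -0.11 0; -0.9 0.6 0 0 0 -0.11 0; -0.9 0.6 0 0 0 -0.11 0; -0.9 0.6 0 0 0 -0.11 0")

```text
t: 17.48
eef_pos: [0.5093, 0.0532, 0.0894]
ee_rot: [2.956, 1.063, 0.001]
force: [0.6, 0.1, -0.2]
opening: 0.999
finger_force: 0.0
```

Call:
carry_out(targets="-0.9 0.6 0 0 0 -0.11 0; -0.9 0.6 0 0 0 -0.11 0; -0.9 0.6 0 0 0 -0.11 0; -0.9 0.6 0 0 0 -0.11 0; -0.9 0.6 0 0 0 -0.11 0")

```text
t: 17.9
eef_pos: [0.4644, 0.0834, 0.0893]
ee_rot: [-3.133, -0.221, -0.001]
force: [1.1, 0.2, -0.2]
opening: 1.0
finger_force: 0.0
```

Call:
carry_out(targets="-0.8 0.6 0 0 0 -0.04 0; 0 0 0 0 0 0 0; 0 0 0 0 0 0 0; 0 0 0 0 0 0 0; 0 0 0 0 0 0 0")

```text
t: 18.32
eef_pos: [0.457, 0.089, 0.0889]
ee_rot: [-3.137, -0.168, -0.0]
force: [0.1, 0.1, -0.4]
opening: 1.0
finger_force: 0.0
```

Run:
```python
from h import *
st();c,p,d=grab("wrist");cv2.imwrite("pics/w6.png",p)
```

```text
t 18.32 tray [-94.2 121. ] z 88.9 yaw-rel 0.0041 down [0. 0.] F [ 0.1  0.1 -0.4] q [-0.05  0.52 -0.35  2.11  0.32  0.56 -2.1 ]
```

View pics/w6.png

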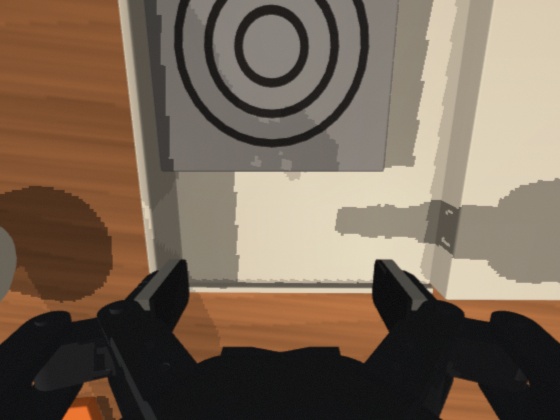

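The top trivet overhangs the pile by about 16 mm on the near side, with its face at row ~170. I go down and push +x until all three stand at the far wall.

Call:
carry_out(targets="0 0 -2.5 0 0 -0.004 0; 0 0 -2.5 0 0 0 0; 0 0 -2 0 0 0 0; 0 0 -1.4 0 0 0 0; 0 0 -0.6 0 0 0 0")

```text
t: 18.78
eef_pos: [0.4559, 0.0891, -0.003]
ee_rot: [3.137, 0.162, -0.003]
force: [0.1, -0.1, 0.3]
opening: 0.999
finger_force: 0.0
```

Call:
carry_out(targets="0 0 -0.2 0 0 0 0; 0.5 0.05 0 0 0 0 0; 0.5 0.05 0 0 0 0 0; 0.5 0.05 0 0 0 0 0; 0.4 0.04 0 0 0 0 0")

```text
t: 19.2
eef_pos: [0.4769, 0.0915, -0.0025]
ee_rot: [-3.137, -0.161, -0.002]
force: [-0.9, 0.0, -0.1]
opening: 1.001
finger_force: 0.0
```

Call:
carry_out(targets="0.3 0.03 0 0 0 0 0; 0.3 0.03 0 0 0 0 0; 0.3 0.03 0 0 0 0 0; 0.3 0.03 0 0 0 0 0; 0.3 0.03 0 0 0 0 0")

```text
t: 19.62
eef_pos: [0.4901, 0.0928, -0.0032]
ee_rot: [3.137, 0.162, -0.002]
force: [-5.8, -0.6, 2.9]
opening: 1.0
finger_force: 2.7
```

Run:
```python
from h import *
st()
```

```text
t 19.62 tray [-60.9 121.4] z -3.2 yaw-rel -0.0001 down [-0.001 -0.   ] F [-5.8 -0.6  2.9] q [-0.12  0.72 -0.25  2.06  0.42  0.41 -2.17]
```

Call:
carry_out(targets="0.2 0.02 0.02 0 0 0 0; 0.2 0.02 0.02 0 0 0 0; 0.2 0.02 0.02 0 0 0 0; 0.2 0.02 0.01 0 0 0 0; 0.2 0.02 0.01 0 0 0 0")

```text
t: 20.03
eef_pos: [0.5007, 0.0939, -0.0024]
ee_rot: [-3.137, -0.161, 0.0]
force: [-2.2, -1.0, -1.6]
opening: 1.002
finger_force: 0.9
```

Call:
carry_out(targets="0.1 0.01 0.02 0 0 0 0; 0.1 0.01 0.01 0 0 0 0; 0.05 0.005 0.01 0 0 0 0; 0.05 0.005 0.01 0 0 0 0; 0 0 0 0 0 0 0")

```text
t: 20.45
eef_pos: [0.5036, 0.0942, -0.0019]
ee_rot: [-3.137, -0.161, -0.0]
force: [-1.6, 0.2, -0.5]
opening: 0.997
finger_force: 0.6
```

Run:
```python
from h import *
st()
```

```text
t 20.45 tray [-47.4 121.4] z -1.9 yaw-rel -0.0003 down [0. 0.] F [-1.6  0.2 -0.5] q [-0.11  0.73 -0.26  2.02  0.42  0.44 -2.15]
```

Call:
carry_out(targets="0.05 0.005 0.01 0 0 0 0; 0.05 0.005 0 0 0 0 0; 0.05 0.005 0.01 0 0 0 0; 0.05 0.005 0 0 0 0 0; 0 0 0 0 0 0 0")

```text
t: 20.87
eef_pos: [0.5048, 0.0942, -0.0018]
ee_rot: [3.137, 0.161, -0.002]
force: [-6.0, -0.1, 2.1]
opening: 1.002
finger_force: 3.3
```

Run:
```python
from h import *
st()
```

```text
t 20.87 tray [-46.2 121.3] z -1.8 yaw-rel -0.0002 down [-0.001 -0.   ] F [-6.  -0.1  2.1] q [-0.11  0.73 -0.26  2.02  0.41  0.44 -2.15]
```

Call:
carry_out(targets="0.05 0.005 0.01 0 0 0 0; 0.05 0.005 0.01 0 0 0 0; 0 0 0 0 0 0 0; 0 0 0 0 0 0 0; 0 0 0 0 0 0 0")

```text
t: 21.28
eef_pos: [0.5048, 0.0943, -0.0018]
ee_rot: [3.137, 0.162, -0.005]
force: [-12.0, -0.5, 4.5]
opening: 0.996
finger_force: 6.2
```

Call:
carry_out(targets="0.05 0.005 0.01 0 0 0 0; 0.03 0.003 0 0 0 0 0; 0 0 0 0 0 0 0; 0 0 0 0 0 0 0; 0 0 0 0 0 0 0")

```text
t: 21.7
eef_pos: [0.5048, 0.0942, -0.0018]
ee_rot: [3.136, 0.162, -0.007]
force: [-17.1, -0.5, 7.8]
opening: 1.003
finger_force: 8.7
```

Run:
```python
from h import *
st()
```

```text
t 21.70 tray [-46.2 121.3] z -1.8 yaw-rel 0.0001 down [-0.004 -0.001] F [-17.1  -0.5   7.8] q [-0.11  0.74 -0.26  2.02  0.41  0.45 -2.15]
```

Call:
carry_out(targets="-0.6 -0.06 0.1 0 0 0 0; -0.6 -0.06 0.6 0 0 0 0; 0 0 3 0 0 0.08 0; 0.6 -0.5 3.2 0 0 0.11 0; 0.7 -0.6 1.6 0 0 0.11 0")

```text
t: 22.12
eef_pos: [0.5091, 0.0829, 0.0871]
ee_rot: [3.075, 0.638, 0.005]
force: [1.6, -0.2, 0.3]
opening: 1.002
finger_force: 0.0
```

Call:
carry_out(targets="0.7 -0.6 0.3 0 0 0.11 0; 0.7 -0.6 0 0 0 0.11 0; 0.7 -0.6 0 0 0 0.11 0; 0.7 -0.6 0 0 0 0.11 0; 0.7 -0.6 0 0 0 0.11 0")

```text
t: 22.53
eef_pos: [0.5439, 0.0519, 0.0874]
ee_rot: [2.787, 1.448, 0.002]
force: [-0.1, 0.7, -0.0]
opening: 0.999
finger_force: 0.0
```

Call:
carry_out(targets="0.7 -0.6 0 0 0 0.11 0; 0.7 -0.6 0 0 0 0.11 0; 0.7 -0.6 0 0 0 0.11 0; 0.7 -0.6 0 0 0 0.11 0; 0.7 -0.6 0 0 0 0.11 0")

```text
t: 22.95
eef_pos: [0.5789, 0.0219, 0.0873]
ee_rot: [2.289, 2.15, 0.001]
force: [0.5, -0.4, 0.3]
opening: 1.001
finger_force: 0.0
```

Call:
carry_out(targets="0.6 -0.6 0 0 0 0.061 0; 0.6 -0.6 0 0 0 0 0; 0 0 0 0 0 0 0; 0 0 0 0 0 0 0; 0 0 0 0 0 0 0")

```text
t: 23.37
eef_pos: [0.59, 0.0108, 0.0868]
ee_rot: [2.231, 2.212, 0.0]
force: [-0.0, -0.2, 0.3]
opening: 1.003
finger_force: 0.0
```

Run:
```python
from h import *
st();c,p,d=grab("wrist");cv2.imwrite("pics/w7.png",p)
```

```text
t 23.37 tray [30.  29.6] z 86.8 yaw-rel 1.4595 down [ 0. -0.] F [-0.  -0.2  0.3] q [ 0.37  0.75 -0.72  1.78  0.64  0.86 -0.67]
```

Call:
carry_out(targets="-0.2 0 -1.5 0 0 0.111 0; 0 0 -2 0 0 0 0; 0 0 -2 0 0 0 0; 0 0 -1.6 0 0 0 0; 0 0 -1 0 0 0 0")

```text
t: 23.83
eef_pos: [0.5875, 0.0107, 0.004]
ee_rot: [-2.102, -2.333, 0.002]
force: [-0.0, 0.1, -0.0]
opening: 1.002
finger_force: 0.0
```

Call:
carry_out(targets="0 0 -0.5 0 0 0 0; 0 0 -0.3 0 0 0 0; -0.03 0.3 0 0 0 0 0; -0.03 0.3 0 0 0 0 0; -0.02 0.2 0 0 0 0 0")

```text
t: 24.25
eef_pos: [0.5879, 0.0191, -0.0016]
ee_rot: [2.102, 2.334, 0.001]
force: [-0.5, -0.3, -0.2]
opening: 1.001
finger_force: 0.0
```

Run:
```python
from h import *
st()
```

```text
t 24.25 tray [28.7 38. ] z -1.6 yaw-rel 1.572 down [0.001 0.   ] F [-0.5 -0.3 -0.2] q [ 0.31  0.88 -0.66  1.81  0.78  0.73 -0.68]
```

Call:
carry_out(targets="-0.02 0.2 0 0 0 0 0; -0.02 0.2 0.01 0 0 0 0; -0.02 0.2 0.01 0 0 0 0; -0.01 0.1 0.01 0 0 0 0; -0.01 0.1 0.01 0 0 0 0")

```text
t: 24.67
eef_pos: [0.5867, 0.0264, -0.0019]
ee_rot: [2.103, 2.334, -0.0]
force: [0.6, -2.2, 0.4]
opening: 1.003
finger_force: 1.5
```

Call:
carry_out(targets="-0.01 0.1 0.01 0 0 0 0; -0.005 0.05 0.01 0 0 0 0; -0.005 0.05 0.01 0 0 0 0; -0.005 0.05 0.01 0 0 0 0; 0 0 0 0 0 0 0")

```text
t: 25.08
eef_pos: [0.5864, 0.0289, -0.0016]
ee_rot: [-2.103, -2.334, 0.0]
force: [-0.6, -1.2, -1.7]
opening: 0.999
finger_force: 0.6
```

Run:
```python
from h import *
st()
```

```text
t 25.08 tray [28.3 47.9] z -1.6 yaw-rel 1.5717 down [-0. -0.] F [-0.6 -1.2 -1.7] q [ 0.29  0.88 -0.66  1.81  0.78  0.73 -0.69]
```

Call:
carry_out(targets="-0.005 0.05 0.01 0 0 0 0; -0.005 0.05 0.01 0 0 0 0; -0.005 0.05 0.01 0 0 0 0; 0 0 0 0 0 0 0; 0 0 0 0 0 0 0")

```text
t: 25.5
eef_pos: [0.5861, 0.029, -0.0016]
ee_rot: [2.104, 2.332, -0.003]
force: [0.2, -7.3, -3.1]
opening: 0.996
finger_force: 3.8
```

Call:
carry_out(targets="-0.005 0.05 0.01 0 0 0 0; -0.005 0.04 0.01 0 0 0 0; 0 0 0 0 0 0 0; 0 0 0 0 0 0 0; 0 0 0 0 0 0 0")

```text
t: 25.92
eef_pos: [0.586, 0.0291, -0.0015]
ee_rot: [2.104, 2.331, -0.004]
force: [1.9, -11.8, -3.7]
opening: 0.994
finger_force: 5.8
```

Run:
```python
from h import *
st()
```

```text
t 25.92 tray [27.9 48.1] z -1.5 yaw-rel 1.5699 down [-0.001 -0.003] F [  1.9 -11.8  -3.7] q [ 0.29  0.88 -0.65  1.81  0.78  0.73 -0.7 ]
```

Call:
carry_out(targets="-0.005 0.05 0.01 0 0 0 0; -0.003 0.03 0.01 0 0 0 0; 0 0 0 0 0 0 0; 0 0 0 0 0 0 0; 0 0 0 0 0 0 0")

```text
t: 26.33
eef_pos: [0.586, 0.029, -0.0013]
ee_rot: [2.104, 2.33, -0.005]
force: [2.1, -15.0, -3.8]
opening: 1.0
finger_force: 7.7
```

Call:
carry_out(targets="0.05 -0.4 0 0 0 0 0; 0.08 -0.8 0.2 0 0 0 0; 0 -0.4 2 0 0 0 0; 0 0 3 0 0 0 0; 0 0 3.6 0 0 0 0")

```text
t: 26.75
eef_pos: [0.5865, 0.0159, 0.0871]
ee_rot: [-2.101, -2.332, 0.002]
force: [0.0, 0.3, 0.2]
opening: 0.997
finger_force: 0.0
```

Run:
```python
from h import *
st();c,p,d=grab("wrist");cv2.imwrite("pics/w8.png",p)
g=cv2.cvtColor(p,cv2.COLOR_BGR2HSV)
# trench-side edge rows of pile, far-wall-side edge cols
for x in(190,230,270,310,340,360): print(x,[(y,g[y,x,1],g[y,x,2]) for y in range(90,240) if abs(int(g[y,x,2])-int(g[y-1,x,2]))>12 or abs(int(g[y,x,1])-int(g[y-1,x,1]))>7][-9:])
for y in(5,20,60,100,130): print(y,[(x,g[y,x,1],g[y,x,2]) for x in range(330,440) if abs(int(g[y,x,2])-int(g[y,x-1,2]))>12 or abs(int(g[y,x,1])-int(g[y,x-1,1]))>7])
```

```text
t 26.75 tray [27. 35.] z 87.1 yaw-rel 1.572 down [-0.003  0.001] F [0.  0.3 0.2] q [ 0.38  0.76 -0.75  1.79  0.66  0.87 -0.58]
190 [(198, np.uint8(42), np.uint8(134)), (199, np.uint8(46), np.uint8(209))]
230 [(146, np.uint8(31), np.uint8(25)), (147, np.uint8(41), np.uint8(25)), (148, np.uint8(33), np.uint8(31)), (149, np.uint8(26), np.uint8(58)), (150, np.uint8(25), np.uint8(90)), (198, np.uint8(38), np.uint8(95)), (199, np.uint8(42), np.uint8(135)), (229, np.uint8(48), np.uint8(161)), (230, np.uint8(46), np.uint8(209))]
270 [(169, np.uint8(36), np.uint8(28)), (170, np.uint8(27), np.uint8(28)), (171, np.uint8(30), np.uint8(42)), (172, np.uint8(31), np.uint8(81)), (173, np.uint8(28), np.uint8(101)), (198, np.uint8(37), np.uint8(96)), (199, np.uint8(43), np.uint8(131)), (230, np.uint8(44), np.uint8(157)), (231, np.uint8(46), np.uint8(205))]
310 [(165, np.uint8(27), np.uint8(86)), (166, np.uint8(33), np.uint8(39)), (171, np.uint8(29), np.uint8(26)), (173, np.uint8(29), np.uint8(52)), (174, np.uint8(28), np.uint8(91)), (198, np.uint8(35), np.uint8(88)), (199, np.uint8(44), np.uint8(127))
[... 4139 characters left out ...]
p.uint8(22), np.uint8(91)), (362, np.uint8(25), np.uint8(90)), (363, np.uint8(22), np.uint8(59)), (364, np.uint8(16), np.uint8(32)), (365, np.uint8(39), np.uint8(26)), (366, np.uint8(21), np.uint8(24)), (368, np.uint8(47), np.uint8(27)), (369, np.uint8(20), np.uint8(26)), (370, np.uint8(55), np.uint8(28)), (371, np.uint8(22), np.uint8(35)), (372, np.uint8(26), np.uint8(60)), (373, np.uint8(23), np.uint8(90)), (410, np.uint8(37), np.uint8(82)), (419, np.uint8(46), np.uint8(99)), (420, np.uint8(45), np.uint8(131)), (421, np.uint8(47), np.uint8(156)), (422, np.uint8(46), np.uint8(173)), (429, np.uint8(58), np.uint8(153)), (430, np.uint8(121), np.uint8(129)), (431, np.uint8(155), np.uint8(123))]
```

Run:
```python
from h import *
c=manip.camera_model("wrist");p=cv2.imread("pics/w8.png");g=cv2.cvtColor(p,cv2.COLOR_BGR2HSV)
T=lambda L,z:tray(ray(c,L,z)*1000).round(1).tolist()
print("top far edge",T([(423.5,5),(421.5,20),(417.5,60),(413.5,100),(410,130)],.04),"wall top inner",T([(433,20),(424,100),(420.5,130)],.052))
print("trench edge",T([(190,198),(230,198),(310,198),(360,198.5)],.04))
for y in(20,60,100,130,160,185): print(y,[(x,g[y,x,1],g[y,x,2]) for x in range(80,200) if abs(int(g[y,x,2])-int(g[y,x-1,2]))>12 or abs(int(g[y,x,1])-int(g[y,x-1,1]))>7][:6])
```

```text
top far edge [[110.2, 171.4], [110.0, 163.9], [110.2, 143.2], [110.4, 121.2], [110.3, 103.7]] wall top inner [[111.2, 160.2], [111.4, 120.1], [111.4, 103.6]]
trench edge [[-28.9, 60.5], [-2.8, 60.5], [49.5, 60.6], [82.3, 60.3]]
20 []
60 [(171, np.uint8(39), np.uint8(138)), (172, np.uint8(25), np.uint8(101)), (198, np.uint8(25), np.uint8(90)), (199, np.uint8(32), np.uint8(40))]
100 [(174, np.uint8(41), np.uint8(156)), (175, np.uint8(26), np.uint8(107))]
130 [(177, np.uint8(37), np.uint8(125)), (178, np.uint8(28), np.uint8(102))]
160 [(179, np.uint8(43), np.uint8(154)), (180, np.uint8(32), np.uint8(105))]
185 [(172, np.uint8(46), np.uint8(187)), (181, np.uint8(42), np.uint8(157)), (182, np.uint8(26), np.uint8(109))]
```

Call:
carry_out(targets="0 0 0.3 0 0 -0.1 0; 0 0 0 0 0 -0.11 0; -0.9 0.55 0 0 0 -0.11 0; -0.9 0.55 0 0 0 -0.11 0; -0.9 0.55 0 0 0 -0.11 0")

```text
t: 27.22
eef_pos: [0.5602, 0.0328, 0.0904]
ee_rot: [-2.654, -1.681, -0.001]
force: [-0.2, 0.7, 0.3]
opening: 0.999
finger_force: 0.0
```

Call:
carry_out(targets="-0.9 0.55 0 0 0 -0.11 0; -0.9 0.55 0 0 0 -0.11 0; -0.9 0.55 0 0 0 -0.11 0; -0.9 0.55 0 0 0 -0.11 0; -0.9 0.55 0 0 0 -0.11 0")

```text
t: 27.63
eef_pos: [0.5152, 0.0604, 0.0904]
ee_rot: [-3.01, -0.897, -0.001]
force: [-0.0, 1.3, -0.0]
opening: 0.999
finger_force: 0.0
```

Call:
carry_out(targets="-0.9 0.6 0 0 0 -0.11 0; -0.9 0.6 0 0 0 -0.11 0; -0.9 0.6 0 0 0 -0.11 0; -0.9 0.6 0 0 0 -0.11 0; -0.9 0.6 0 0 0 -0.04 0")

```text
t: 28.05
eef_pos: [0.4702, 0.0906, 0.0904]
ee_rot: [-3.137, -0.155, -0.001]
force: [0.7, -0.1, -0.2]
opening: 1.0
finger_force: 0.0
```

Run:
```python
from h import *
st()
```

```text
t 28.05 tray [-81.  121.3] z 90.4 yaw-rel -0.0045 down [0.001 0.001] F [ 0.7 -0.1 -0.2] q [-0.03  0.54 -0.37  2.08  0.34  0.58 -2.11]
```

Call:
carry_out(targets="0 0 -2.5 0 0 0.004 0; 0 0 -2.5 0 0 0 0; 0 0 -2 0 0 0 0; 0 0 -1.4 0 0 0 0; 0 0 -0.7 0 0 0 0")

```text
t: 28.47
eef_pos: [0.4698, 0.0902, -0.0023]
ee_rot: [-3.137, -0.172, 0.002]
force: [-0.3, -0.3, 0.5]
opening: 1.004
finger_force: 0.0
```

Call:
carry_out(targets="0 0 -0.2 0 0 0 0; 0.7 0.07 0 0 0 0 0; 0.7 0.07 0 0 0 0 0; 0.7 0.07 0 0 0 0 0; 0.5 0.05 0 0 0 0 0")

```text
t: 28.88
eef_pos: [0.4982, 0.0928, -0.0021]
ee_rot: [-3.136, -0.17, -0.003]
force: [0.2, -0.7, -0.8]
opening: 0.996
finger_force: 0.0
```

Call:
carry_out(targets="0.3 0.03 0 0 0 0 0; 0.2 0.02 0 0 0 0 0; 0.1 0.01 0.01 0 0 0 0; 0.1 0.01 0.01 0 0 0 0; 0 0 0 0 0 0 0")

```text
t: 29.3
eef_pos: [0.5034, 0.0934, -0.0027]
ee_rot: [-3.137, -0.171, -0.0]
force: [-0.2, -0.6, 0.3]
opening: 0.999
finger_force: 0.0
```

Run:
```python
from h import *
st()
```

```text
t 29.30 tray [-47.6 120.6] z -2.7 yaw-rel 0.0058 down [0. 0.] F [-0.2 -0.6  0.3] q [-0.09  0.74 -0.28  2.02  0.45  0.44 -2.17]
```

Call:
carry_out(targets="0 0 0 0 0 -0.006 0; 0.05 0.005 0.01 0 0 0 0; 0.05 0.005 0.01 0 0 0 0; 0.05 0.005 0.01 0 0 0 0; 0.05 0.005 0 0 0 0 0")

```text
t: 29.72
eef_pos: [0.5048, 0.0935, -0.0025]
ee_rot: [3.137, 0.161, -0.002]
force: [-7.6, -0.6, 6.7]
opening: 0.998
finger_force: 3.9
```

Run:
```python
from h import *
st()
```

```text
t 29.72 tray [-46.3 120.6] z -2.5 yaw-rel -0.0002 down [-0.001 -0.   ] F [-7.6 -0.6  6.7] q [-0.09  0.74 -0.28  2.02  0.44  0.45 -2.18]
```

Call:
carry_out(targets="0.05 0.005 0.04 0 0 0 0; 0.04 0.004 0.04 0 0 0 0; 0.03 0.003 0.02 0 0 0 0; 0 0 0 0 0 0 0; 0 0 0 0 0 0 0")

```text
t: 30.13
eef_pos: [0.5049, 0.0934, -0.002]
ee_rot: [3.137, 0.161, -0.005]
force: [-8.6, 0.7, -2.6]
opening: 0.999
finger_force: 4.1
```

Call:
carry_out(targets="-0.5 -0.05 0 0 0 0 0; -0.8 -0.08 0.4 0 0 0 0; 0 0 2 0 0 0 0; 0 0 3.4 0 0 0 0; 0 0 3.6 0 0 0 0")

```text
t: 30.55
eef_pos: [0.4922, 0.0924, 0.0933]
ee_rot: [3.137, 0.163, -0.003]
force: [0.8, 0.5, 0.4]
opening: 0.999
finger_force: 0.0
```

Call:
carry_out(targets="-0.6 -1 3.5 0 0 0 0; -0.6 -1 3.5 0 0 0 0; 0 -1 3.5 0 0 0 0; 0 0 2 0 0 0 0; 0 0 0 0 0 0 0")

```text
t: 30.97
eef_pos: [0.4829, 0.0621, 0.222]
ee_rot: [3.137, 0.159, 0.011]
force: [0.5, -0.1, 0.7]
opening: 0.999
finger_force: 0.0
```

Run:
```python
from h import *
st();c,p,d=grab("wrist")
g=cv2.cvtColor(p,cv2.COLOR_BGR2HSV);m=((g[...,1]<33)&(g[...,2]>40)&(g[...,2]<170)).astype(np.uint8)*255
m=cv2.morphologyEx(m,cv2.MORPH_OPEN,np.ones((5,5)))[:250]
cs,_=cv2.findContours(m,cv2.RETR_EXTERNAL,cv2.CHAIN_APPROX_NONE)
for k in cs:
    if cv2.contourArea(k)<2000: continue
    q=cv2.approxPolyDP(cv2.convexHull(k),4,True).reshape(-1,2);print(q.tolist(),tray(ray(c,q,.04)*1000).round(1).tolist())
```

```text
t 30.97 tray [-71.3  91.6] z 222.0 yaw-rel -0.0015 down [ 0.007 -0.   ] F [ 0.5 -0.1  0.7] q [ 0.13  0.34 -0.47  1.95  0.2   0.89 -1.92]
[[313, 11], [310, 159], [179, 161], [167, 11]] [[102.8, 62.4], [-33.5, 62.0], [-35.4, 198.9], [102.8, 198.4]]
```

```bash
python3 -c "
from station import manip
print(manip.hand_in())"
```

```text
the job is handed in; nothing more can be done
None
```

I handed the job in at about 31 s: all three trivets are piled in the high-walled corner, and the last wrist view shows the top one flush with both tall walls to within about 1–2 mm. I never saw the lower two's edges directly; that they are flush is inferred from the hard stops when I pushed the pile against both walls, which peaked at about 17 N sideways.

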